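# Put a repaired power brick through the test cradle's spring gate

## Task

Set the box-shaped black power brick (the biggest of the three black units) lengthways in the open entry tray of the test cradle, then push it through the spring gate and on until it presses against the sprung pad hidden at the far end; hold it pressed there for about a second with roughly 12 newtons, and never let it press the pad with more than 20. Then draw back and leave so that the gate swings fully shut behind the brick, and leave everything else on the table as it lies.

Things in the scene. Friction and masses are not known exactly. Their poses are not given: they have to be found in the camera images.
- brick_center (a point): Centre (half-way up) of the loose black box-shaped power brick, 64 mm long (its x axis) x 54 mm wide (y) x 34 mm high (z), 0.2 to 0.42 kg, a row of grey vent bars on its top. It starts flat on the table among two other black units, a round one (50 mm across) and a narrow flat one (76 x 34 x 22 mm). Either end may go first.
- cradle: Test cradle fixed to the table: base plate 298 x 102 mm with a channel along its x axis. Origin: on the table surface, in the gate plane, on the channel's centre line; z up, x is the way the brick is pushed (the entry is on the -x side, nearer the robot). Channel floor 6 mm above the table. The floor is slick: sliding the brick takes about 1 N, the gate adds up to about 3 N.
- tray_mid (a point): Middle of the open entry tray's floor, 45 mm before the gate plane, 6 mm above the table, axes as the cradle's. The tray runs from 88 to 6 mm before the gate plane, is open above and at its flared mouth, 61 mm wide between side walls only 8 mm high (tops 14 mm above the table).
- gate (a joint): Gate angle in rad: 0 shut, 1.62 wide open. Steel leaf 71 mm long, 4 mm thick, 9 to 41 mm above the table, on an upright hinge at the +y post, 42 mm from the centre line. It opens towards +x only; a spring (0.3 N at its tip shut, 0.9 N open) shuts it. Its tip sweeps to 71 mm past the gate plane: it shuts only when brick and fingers are clear of that sweep.
- slot_mid (a point): Middle of the roof slot, 63 mm past the gate plane, 49 mm above the table (roof top), axes as the cradle's. Past the two 61 mm spaced gate posts the chamber has walls and a roof, 45 to 49 mm above the table, with an open slot 44 mm wide from 6 mm before to 132 mm past the gate plane: closed fingers follow the brick through it, the brick cannot pass up or down.
- roof_end (a point): Top of the cradle's closed roof, on the centre line, 170 mm past the gate plane, 49 mm above the table. Hidden under it is a sprung rubber pad, 52 mm wide, facing the brick. Its unloaded face lies 140 to 180 mm past the gate plane, different each time and not measured: it must be felt. It yields 1 mm per 3.5 N over 8 mm, then is solid.
Things that resemble listed ones, but are neither listed nor needed, are in the scene too. What is shaped like the part that bears brick_center but orange or purple is not meant.

How it is judged (in metres and radians):
On the way, in this order (a step that is already met when the one before it is completed fails the run):
1. the brick lies lengthways on the floor of the entry tray, gate still shut (z of brick_center in the frame of cradle between 0.018 and 0.028 m and x of brick_center in the frame of cradle between -0.075 and -0.02 m and y of brick_center in the frame of cradle between -0.006 and 0.006 m and angle between the x axis of brick_center and the x axis of cradle, either way round below 0.2 rad and value of joint gate below 0.25 rad), for 0.1 s.
2. the brick, flat on the floor, is under way through the gate and holds it open (z of brick_center in the frame of cradle between 0.018 and 0.028 m and x of brick_center in the frame of cradle between -0.01 and 0.06 m and value of joint gate above 0.5 rad), for 0.1 s.
3. the brick is held pressed against the sprung pad with 6 to 20 N (z of brick_center in the frame of cradle between 0.018 and 0.028 m and contact force between brick and pad between 6 and 20 N), for 0.6 s.
At the end, for the whole second after the job is handed in: The brick lies flat and at rest in the chamber (its centre more than 100 mm past the gate plane) after having been held against the pad with 6 to 20 N for 0.6 s, and the gate behind it is shut (below 0.06 rad) (z of brick_center in the frame of cradle between 0.018 and 0.028 m and x of brick_center in the frame of cradle above 0.1 m and value of joint gate below 0.06 rad and linear speed of brick below 0.01 m/s); the robot touches nothing.
It fails at once if the brick presses the pad with more than 20 N (contact force between brick and pad above 20 N).
It fails at once if another loose thing on the table is moved more than 20 mm (distance of any of round_charger, flat_charger, driver_a, driver_b, putty_knife, tin, reel from where it was at the start of the episode above 0.02 m).
It also fails if it takes over 72 s, if anything falls off the work surface, if the arm or the gripper's body presses on something with over 40 N, if the wrist force passes 120 N, or if a joint passes its speed limit or range.

## Robot

A 7-joint arm with a two-finger parallel gripper is mounted at the origin on the work surface. World frame = base frame: x ahead of the robot, y to its left, z up, the work surface at z = 0. Lengths are in m, angles in degrees, forces in N, time in s.
With the tool pointing down it reaches from about 0.35 to 0.9 m from the base axis. Payload 7.2 kg.
Tool frame: the origin (TCP) lies at the very end of the fingers, on their centre line; the grasp point (between the pads) lies 19 mm behind it; z points along the fingers, y is the line along which they close (so a half turn about z gives the same grasp; the last joint's range is limited). The gripper opens to 88 mm and grips with 3 to 60 N. Pads are 20 mm wide; open, the fingers measure 115 mm over their backs; the gripper's body (75 mm by 178 mm) begins 61 mm behind the grasp point.
Start: joints at [68.629, 23.554, -0.728, 91.456, 0.321, 64.991, -4.71], TCP at [0.188, -0.596, 0.223] pointing down, gripper open.
Joint ranges: [-169.25, 169.25], [-16.82, 113.86], [-84.01, 82.57], [7.8, 145.47], [-59.2, 239.2], [7.22, 106.19], [-163.78, 163.78]. Speed limits (degrees/s): [136.94, 136.94, 172.46, 172.46, 180, 180, 180].

## Interface

Orientations are given as [roll, pitch, yaw] about the fixed x, y, z axes, in that order (R = Rz(yaw) Ry(pitch) Rx(roll)).
In Python, from plant import * gives the robot as it stands.
- The arm moves only by the tool move_arm, never from a script. Its argument "increments" is a list of rows, each a list of 3 entries, a list of its own where there are three numbers: the opening, from 0 (shut) to 1 (fully open), then the shift along the tool's x, y, z in mm, then the turn, a rotation vector about the tool's x, y, z in degrees. A call has 1 to 10 rows; each row shifts and turns the commanded pose from where the row before left it, along the tool's axes as they then stand; what a row does not reach is not made up. A row lasts 1/10 s, in which the tool goes at most 50 mm and 8.59 degrees, less where a joint would pass 70% of its speed; a pose out of reach is approached as far as the arm can. A call with a gripper value outside its range is refused whole. The fingers move at their own pace and stop on an object; the grip force is fixed at half the most. Time passes only in rows, so rows that do not move let the fingers close. It gives the time, the measured TCP pose, the force, the opening and the grip force at its end, in the units of the state.
- get_obs(): the state, without advancing time (a new reading comes with each control period).
- camera(name): name is "scene" or "side" or "wrist"; returns (picture, depth): 480x640x3 uint8, red, green, blue; 480x640 float32, m along the optical axis (not along the pixel's ray), 0 where there is no reading.
- get_calibration(name): a dict with "K" (3x3 intrinsics, pixels), "distortion" ([k1, k2, p1, p2, k3] as OpenCV has them; the pictures are not rectified), "rvec" (rotation vector, rad) and "tvec" (3), from world to camera coordinates, as OpenCV has them. Camera axes: x right, y down, z forward; pixel columns grow to the right and rows downward; lengths in m; the calibration is good to about 2 mm. A picture is of the moment at which its call begins: read the wrist's pose just before it. get_calibration takes no time and is no camera call; for the wrist camera it gives the pose at the moment of the call.
- sign_off(): hands the job in; it is judged then, once.
The state is a dict: "t": time; "q": joint angles; "joint_velocities": joint speeds; "joint_torque": joint torques, N m; "ee_pos": TCP position; "ee_rot": TCP orientation; "force": force on the tool from outside, world axes, zero at the start; "ft_torque": the same for the moment, N m; "grip_width": finger opening in m; "gripper_force": force on a finger pad.
Only numpy, scipy, OpenCV 4.12 (cv2) and the standard library are available. Lean on these libraries where they do the work, as an engineer would, in place of code of your own. Each camera call takes 0.05 s, during which the arm holds its last target. There are 200 camera calls.

## Working session

There is one attempt and no reset: what is moved stays moved. The work goes in short steps, Python scripts to look and compute and a tool call to move; the robot and the scene stay as the last step left them, time stands still between calls to the robot, and variables do not carry over. Pictures are saved under pics/ and viewed, at most 10 in all, crops included, and the job is handed in when it is done.

Besides the shell and the picture viewer there is one more tool, called after "Request:" by a JSON object that holds its "fn" and its "kwargs". move_arm: Moves the arm, as the interface text tells. Its arguments: {"type":"object","properties":{"increments":{"type":"array"}},"required":["increments"]}

```bash
mkdir -p pics; ls; cat > h.py <<'E'
from plant import *
import numpy as np, cv2
def P(w,c):
    c=get_calibration(c) if isinstance(c,str) else c
    return cv2.projectPoints(np.array(w,float).reshape(-1,1,3),np.array(c["rvec"]),np.array(c["tvec"]),np.array(c["K"]),np.array(c["distortion"]))[0].reshape(-1,2)
def ray(px,c,z):
    "pixels -> world points on plane z"
    K=np.array(c["K"]);d=np.array(c["distortion"]);R=cv2.Rodrigues(np.array(c["rvec"]))[0];t=np.array(c["tvec"]).reshape(3)
    n=cv2.undistortPoints(np.array(px,float).reshape(-1,1,2),K,d).reshape(-1,2)
    v=np.c_[n,np.ones(len(n))]@R; o=-R.T@t
    return o+v*((z-o[2])/v[:,2])[:,None]
def cloud(depth,c):
    K=np.array(c["K"]);d=np.array(c["distortion"]);R=cv2.Rodrigues(np.array(c["rvec"]))[0];t=np.array(c["tvec"]).reshape(3)
    u,v=np.meshgrid(np.arange(640),np.arange(480))
    n=cv2.undistortPoints(np.stack([u,v],-1).reshape(-1,1,2).astype(float),K,d).reshape(480,640,2)
    X=np.dstack([n,np.ones((480,640))])*depth[...,None]
    return (X-t)@R
E
python3 - <<'E'
from h import *
for n in("scene","side"):
    p,d=camera(n);cv2.imwrite(f"pics/{n}0.png",p[...,::-1]);np.savez(f"{n}0.npz",p=p,d=d)
    c=get_calibration(n);R=cv2.Rodrigues(np.array(c["rvec"]))[0];print(n,-R.T@np.array(c["tvec"]).reshape(3))
print(get_obs())
E
```

```text
pics
scene [ 1.10452951 -0.07776061  0.58284089]
side [0.36041533 0.59834581 0.66082307]
{'t': 0.1, 'q': array([68.62857462, 23.59546464, -0.72789706, 91.49776043,  0.31887478,
       64.99047508, -4.70929599]), 'joint_velocities': array([ 0.12664194, -0.01785002, -0.08084248, -0.10879106,  0.04182108,
       -0.04251981,  0.10818914]), 'joint_torque': array([ 2.07071687e-03, -5.89102113e+01,  6.43435344e-01, -2.91711724e+01,
       -5.38502424e-02,  1.45823942e-02,  8.27347526e-05]), 'ee_pos': array([ 0.18740133, -0.59577538,  0.22190354]), 'ee_rot': array([-1.79918407e+02,  4.14284292e-03,  1.74644040e+01]), 'force': array([-0.65493977, -0.08855918, -0.3079878 ]), 'ft_torque': array([0.01402732, 0.02585438, 0.01295811]), 'gripper_force': 0.0, 'grip_width': 0.08759513167150802}
```

View pics/scene0.png

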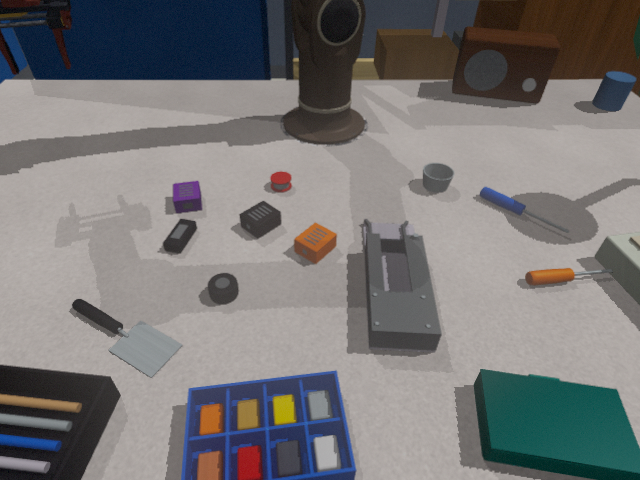

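View pics/side0.png

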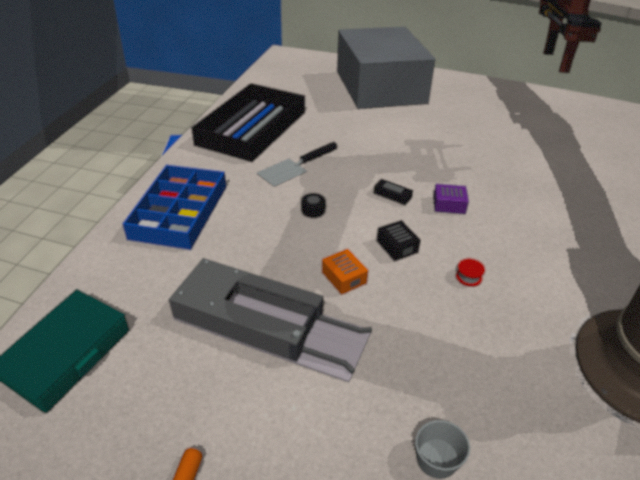

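Scene view: the black brick is at about (261,219), the cradle at (400,285) with its tray mouth at (395,228). The side view shows the brick at (398,240), the roof at (250,305) and the tray at (335,345). Next I measure both with depth.

```bash
python3 - <<'E'
from h import *
for n,bb,cb in(("scene",(235,195,288,242),(355,215,442,352)),("side",(372,215,425,262),(165,255,375,385))):
    f=np.load(n+"0.npz");c=get_calibration(n);X=cloud(f["d"],c)
    def reg(b,z0,z1,dark=999):
        m=np.zeros((480,640),bool);m[b[1]:b[3],b[0]:b[2]]=1
        m&=(X[...,2]>z0)&(X[...,2]<z1)&(f["d"]>0)&(f["p"].max(2)<dark)
        return X[m]
    for nm,p in(("brick",reg(bb,.028,.04)),("roof",reg(cb,.044,.055))):
        r=cv2.minAreaRect((p[:,:2]*1000).astype(np.float32));print(n,nm,len(p),r,np.median(p[:,2]))
        print(cv2.boxPoints(r).round(0).tolist())
    t=reg(cb,.002,.012);print("low",len(t))
E
```

```text
scene brick 636 ((432.2340393066406, -151.81625366210938), (58.01765060424805, 64.3173828125), 43.408424377441406) 0.03412259869687844
[[389.0, -148.0], [433.0, -195.0], [475.0, -155.0], [431.0, -109.0]]
scene roof 4840 ((624.4180908203125, 90.19973754882812), (102.51132202148438, 219.1315155029297), 84.82591247558594) 0.04930563237660139
[[511.0, 49.0], [729.0, 29.0], [738.0, 131.0], [520.0, 151.0]]
low 2100
side brick 773 ((431.1941223144531, -150.413330078125), (56.06549835205078, 67.57581329345703), 44.395694732666016) 0.03314777530984748
[[388.0, -146.0], [435.0, -194.0], [475.0, -155.0], [428.0, -107.0]]
side roof 5368 ((624.8726196289062, 89.74528503417969), (105.10833740234375, 218.43678283691406), 84.79875183105469) 0.04849809867455006
[[511.0, 47.0], [729.0, 28.0], [738.0, 132.0], [521.0, 152.0]]
low 4573
```

Request:
{"fn": "move_arm", "kwargs": {"increments": [[1,[24,-23,0],[0,0,0]],[1,[24,-23,0],[0,0,0]],[1,[24,-23,0],[0,0,0]],[1,[24,-23,0],[0,0,0]],[1,[24,-23,0],[0,0,0]],[1,[24,-23,0],[0,0,0]],[1,[24,-23,0],[0,0,0]],[1,[24,-23,0],[0,0,0]],[1,[24,-23,0],[0,0,0]],[1,[24,-23,0],[0,0,0]]]}}

```text
t: 1.1
ee_pos: [0.3478, -0.3034, 0.2225]
ee_rot: [-180.0, 0.0, 17.5]
force: [0.8, -0.2, -0.3]
grip_width: 0.088
gripper_force: 0.0
```

Request:
{"fn": "move_arm", "kwargs": {"increments": [[1,[24,-23,0],[0,0,0]],[1,[24,-23,0],[0,0,0]],[1,[0,0,0],[0,0,8]],[1,[0,0,0],[0,0,8]],[1,[0,0,0],[0,0,8]],[1,[0,0,0],[0,0,8]],[1,[0,0,0],[0,0,8]],[1,[0,0,0],[0,0,8]],[1,[0,0,0],[0,0,8]],[1,[0,0,0],[0,0,8]]]}}

```text
t: 2.1
ee_pos: [0.3792, -0.2464, 0.2224]
ee_rot: [180.0, 0.0, -46.9]
force: [0.0, 0.3, -0.1]
grip_width: 0.0877
gripper_force: 0.0
```

```bash
python3 - <<'E'
from h import *
o=get_obs();print(o["t"],o["ee_pos"],o["ee_rot"],o["q"],o["force"])
c=get_calibration("wrist");p,d=camera("wrist");cv2.imwrite("pics/w1.png",p[...,::-1]);np.savez("w1.npz",p=p,d=d)
import pickle;pickle.dump(c,open("w1.pkl","wb"))
R=cv2.Rodrigues(np.array(c["rvec"]))[0];print(-R.T@np.array(c["tvec"]).reshape(3),R[2])
print(P([[.432,-.151,.034]],c))
E
```

```text
2.1 [ 0.37919106 -0.24635141  0.22238029] [ 1.79989650e+02  3.41511797e-02 -4.68682076e+01] [  35.53757305    7.11551481   -9.45747718  113.77660365    1.35435383
   59.24627224 -111.40993906] [ 0.0309072   0.30515918 -0.13935971]
[ 0.42901889 -0.30049318  0.38463342] [-0.18455719  0.19481312 -0.96332055]
[[220.68049795 238.27938491]]
```

View pics/w1.png

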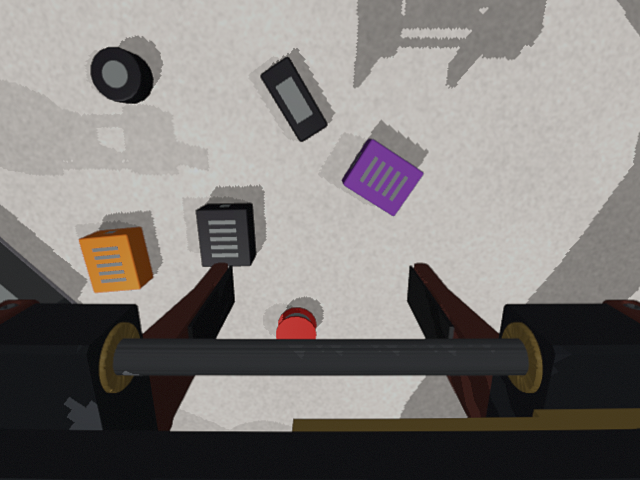

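The wrist picture shows the brick at (226,235), aligned with the tool. The red reel is at (297,325) and the orange brick at (118,260).

```bash
python3 - <<'E'
from h import *
import pickle
f=np.load("w1.npz");c=pickle.load(open("w1.pkl","rb"));X=cloud(f["d"],c)
m=np.zeros((480,640),bool);m[195:275,190:262]=1
m&=(X[...,2]>.029)&(X[...,2]<.04)&(f["d"]>0)
p=X[m];p=p[(abs(p[:,0]-.432)<.055)&(abs(p[:,1]+.151)<.055)]
r=cv2.minAreaRect((p[:,:2]*1000).astype(np.float32));print(len(p),r,np.median(p[:,2]))
o=get_obs();d=np.r_[np.array(r[0])/1000,.1]-o["ee_pos"]
y=np.radians(o["ee_rot"][2]);print(d*1000,"tool xy",1000*(d[0]*np.cos(y)+d[1]*np.sin(y)),1000*(d[0]*np.sin(y)-d[1]*np.cos(y)))
E
```

```text
2946 ((430.4827575683594, -153.13699340820312), (54.84953308105469, 63.59440994262695), 44.0843391418457) 0.03408205341397462
[  51.31631494   93.2998349  -122.38904165] tool xy -33.86066366489778 -100.95384503533727
```

Request:
{"fn": "move_arm", "kwargs": {"increments": [[1,[-11,-33,0],[0,0,-1]],[1,[-11,-34,0],[0,0,0]],[1,[-12,-34,0],[0,0,0]],[1,[0,0,35],[0,0,0]],[1,[0,0,35],[0,0,0]],[1,[0,0,35],[0,0,0]],[1,[0,0,35],[0,0,0]],[1,[0,0,30],[0,0,0]],[1,[0,0,25],[0,0,0]],[1,[0,0,14],[0,0,0]]]}}

```text
t: 3.15
ee_pos: [0.427, -0.1513, 0.0116]
ee_rot: [179.9, 0.2, -45.4]
force: [-0.6, -0.2, 1.0]
grip_width: 0.088
gripper_force: 0.0
```

Request:
{"fn": "move_arm", "kwargs": {"increments": [[1,[0,0,0],[0,0,0]],[0.6,[0,0,0],[0,0,0]],[0.5,[0,0,0],[0,0,0]],[0.4,[0,0,0],[0,0,0]],[0.4,[0,0,0],[0,0,0]],[0.4,[0,0,0],[0,0,0]]]}}

```text
t: 3.75
ee_pos: [0.4288, -0.1519, 0.0143]
ee_rot: [-180.0, -0.1, -45.5]
force: [0.1, 0.8, 5.0]
grip_width: 0.0538
gripper_force: 30.0
```

Request:
{"fn": "move_arm", "kwargs": {"increments": [[0.4,[0,0,-10],[0,0,0]],[0.4,[0,0,-20],[0,0,0]],[0.4,[0,0,-30],[0,0,0]],[0.4,[0,0,-30],[0,0,0]],[0.4,[0,0,-10],[0,0,0]],[0.4,[0,0,0],[0,0,-8]],[0.4,[0,0,0],[0,0,-8]],[0.4,[0,0,0],[0,0,-8]],[0.4,[0,0,0],[0,0,-8]],[0.4,[0,0,0],[0,0,-8]]]}}

```text
t: 4.75
ee_pos: [0.4276, -0.1516, 0.1131]
ee_rot: [-180.0, 0.1, -5.2]
force: [0.0, 0.3, -1.7]
grip_width: 0.0537
gripper_force: 30.0
```

Request:
{"fn": "move_arm", "kwargs": {"increments": [[0.4,[1,-20,0],[0,0,0]],[0.4,[3,-35,0],[0,0,0]],[0.4,[3,-35,0],[0,0,0]],[0.4,[3,-35,0],[0,0,0]],[0.4,[3,-35,0],[0,0,0]],[0.4,[3,-35,0],[0,0,0]],[0.4,[2,-35,0],[0,0,0]],[0.4,[1,-20,0],[0,0,0]],[0.4,[0,-8,0],[0,0,0]],[0.4,[0,0,0],[0,0,0]]]}}

```text
t: 5.75
ee_pos: [0.4715, 0.1038, 0.1131]
ee_rot: [180.0, 0.1, -5.4]
force: [0.0, -0.0, -3.3]
grip_width: 0.0537
gripper_force: 30.0
```

```bash
python3 - <<'E'
from h import *
o=get_obs();print(o["t"],o["ee_pos"],o["ee_rot"],o["force"],o["grip_width"])
c=get_calibration("wrist");p,d=camera("wrist");cv2.imwrite("pics/w2.png",p[...,::-1]);np.savez("w2.npz",p=p,d=d)
import pickle;pickle.dump(c,open("w2.pkl","wb"))
E
```

```text
5.75 [0.47152607 0.10379083 0.113148  ] [ 1.79991249e+02  5.70348645e-02 -5.42601403e+00] [ 0.03386245 -0.04738867 -3.33439031] 0.05374572113167404
```

View pics/w2.png

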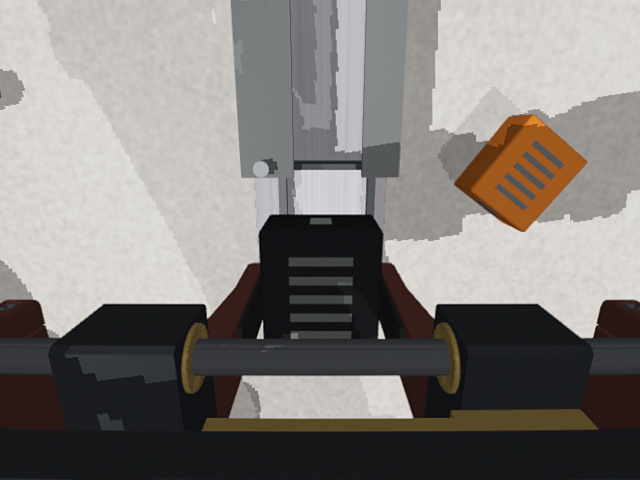

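The tray lies ahead of the held brick (top at (320,260)). The roof's front edge is at v≈177 and its slot spans u 292–362, with the gate leaf's top at v≈165. Next I get the lateral and yaw offsets from depth.

```bash
python3 - <<'E'
from h import *
import pickle
f=np.load("w2.npz");c=pickle.load(open("w2.pkl","rb"));X=cloud(f["d"],c);o=get_obs();y=np.radians(o["ee_rot"][2])
D=X-o["ee_pos"]
tx=1000*(D[...,0]*np.cos(y)+D[...,1]*np.sin(y));ty=1000*(D[...,0]*np.sin(y)-D[...,1]*np.cos(y));z=X[...,2]*1000
ok=f["d"]>0
for v in (10,50,90,130,160,170):
    u=np.arange(225,420);s=ok[v,u]&(z[v,u]>45)&(z[v,u]<54)
    t=ty[v,u][s];g=np.argmax(np.diff(t));print(v,"tx %.1f"%np.median(tx[v,u][s]),"edges",t[[0,g,g+1,-1]].round(1),"centres",(t[0]+t[-1])/2,(t[g]+t[g+1])/2)
for u in (250,280,385): # roof front edge
    s=ok[120:190,u]&(z[120:190,u]>45)&(z[120:190,u]<54);print(u,"front tx",tx[120:190,u][s].min())
for u in (310,330,345): print(u,[(v,round(float(tx[v,u]),1),round(float(z[v,u]),1)) for v in range(150,180,3)])
v=195;print([(u,round(float(ty[v,u]),1),round(float(z[v,u]),1)) for u in list(range(250,300,4))+list(range(356,396,4))])
s=ok&(z>70)&(z<140)&(tx>-40)&(tx<60)&(abs(ty)<26);s[:, :265]=0;s[:,378:]=0;s[332:]=0
q=s&(f["p"].max(2)<90);t=np.c_[tx[q],ty[q],z[q]];print("brick top",np.percentile(t,[1,50,99],axis=0).round(1))
E
```

```text
10 tx 141.1 edges [-52.  -18.8  25.8  49.3] centres -1.3319266232215021 3.515438933698812
50 tx 120.0 edges [-52.3 -18.5  25.9  48.8] centres -1.7390689946519622 3.688856706872725
90 tx 97.8 edges [-51.8 -18.4  25.8  49.7] centres -1.0610789273120282 3.7186770659027903
130 tx 74.3 edges [-51.9 -18.2  26.2  50. ] centres -0.940036952115129 4.012823459590379
160 tx 55.9 edges [-52.  -18.   26.1  49.8] centres -1.1084012350151653 4.069110708430399
170 tx 49.6 edges [-51.5 -18.   25.9  49.4] centres -1.0675617627262177 3.96951560404303
250 front tx 45.07937955032963
280 front tx 44.986535221812986
385 front tx 45.84603078690289
310 [(150, 60.1, 6.0), (153, 57.8, 5.7), (156, 55.6, 6.2), (159, 53.4, 5.9), (162, 53.0, 29.1), (165, 52.0, 40.8), (168, 50.1, 41.5), (171, 44.4, 6.0), (174, 42.3, 7.7), (177, 39.7, 5.8)]
330 [(150, 60.2, 7.2), (153, 57.9, 5.7), (156, 55.7, 6.9), (159, 53.4, 6.2), (162, 53.1, 29.5), (165, 52.0, 41.0), (168, 50.1, 41.2), (171, 44.4, 6.2), (174, 42.2, 6.5), (177, 39.9, 7.2)]
345 [(150, 60.1, 5.5), (153, 58.0, 6.9), (156, 55.7, 6.7), (159, 53.4, 5.6), (162, 53.1, 29.2), (165, 52.1, 41.1), (168, 50.1, 41.0), (171, 44.5, 6.9), (174, 42.1, 6.3), (177, 39.9, 6.8)]
[(250, -56.6, -0.0), (254, -53.3, 0.2), (258, -49.0, 6.5), (262, -45.8, 7.1), (266, -42.6, 7.8), (270, -39.7, 6.0), (274, -36.6, 6.2), (278, -33.3, 7.0), (282, -29.4, 14.2), (286, -26.4, 14.2), (290, -24.0, 6.6), (294, -0.7, 275.4), (298, -17.8, 6.9), (356, 27.4, 6.6), (360, 30.5, 6.4), (364, 33.5, 7.3), (368, 35.7, 14.3), (372, 38.8, 13.9), (376, 43.0, 6.4), (380, 46.0, 7.0), (384, 49.7, 4.2), (388, 53.5, 0.8), (392, 56.6, 1.1)]
brick top [[-15.  -24.8 105.9]
 [ 13.4  -0.2 133. ]
 [ 33.2  24.5 134.5]]
```

Request:
{"fn": "move_arm", "kwargs": {"increments": [[0.4,[0,4,0],[0,0,-0.3]],[0.4,[0,0,15],[0,0,0]],[0.4,[0,0,20],[0,0,0]],[0.4,[0,0,20],[0,0,0]],[0.4,[0,0,15],[0,0,0]],[0.4,[0,0,10],[0,0,0]],[0.4,[0,0,6],[0,0,0]],[0.4,[0,0,3],[0,0,0]],[0.4,[0,0,2],[0,0,0]],[0.4,[0,0,0],[0,0,0]]]}}

```text
t: 6.8
ee_pos: [0.4719, 0.0992, 0.0229]
ee_rot: [-180.0, -0.0, -5.2]
force: [-0.5, -0.5, -2.1]
grip_width: 0.054
gripper_force: 30.0
```

Request:
{"fn": "move_arm", "kwargs": {"increments": [[0.4,[0,0,1],[0,0,0]],[0.4,[0,0,0.5],[0,0,0]],[0.4,[0,0,0],[0,0,0]]]}}

```text
t: 7.1
ee_pos: [0.4718, 0.0993, 0.0213]
ee_rot: [-180.0, -0.0, -5.2]
force: [-0.7, -0.3, -1.2]
grip_width: 0.0541
gripper_force: 30.0
```

Request:
{"fn": "move_arm", "kwargs": {"increments": [[0.4,[0,0,0.7],[0,0,0]],[0.4,[0,0,0],[0,0,0]],[0.4,[0,0,0],[0,0,0]]]}}

```text
t: 7.4
ee_pos: [0.4717, 0.0992, 0.0204]
ee_rot: [180.0, 0.0, -5.2]
force: [-0.0, -0.5, -2.3]
grip_width: 0.0539
gripper_force: 30.0
```

Request:
{"fn": "move_arm", "kwargs": {"increments": [[0.65,[0,0,0],[0,0,0]],[0.7,[0,0,0],[0,0,0]],[0.8,[0,0,0],[0,0,0]],[0.8,[0,0,0],[0,0,0]],[0.8,[0,0,-10],[0,0,0]],[0.8,[0,0,-20],[0,0,0]],[0.8,[0,0,-30],[0,0,0]],[0.8,[0,0,-30],[0,0,0]],[0.5,[-30,0,0],[0,0,0]],[0.2,[-40,0,0],[0,0,0]]]}}

```text
t: 8.4
ee_pos: [0.4031, 0.1061, 0.112]
ee_rot: [-179.9, -0.2, -5.3]
force: [0.3, 0.5, -0.9]
grip_width: 0.0577
gripper_force: 0.0
```

Request:
{"fn": "move_arm", "kwargs": {"increments": [[0,[0,0,0],[0,0,0]],[0,[0,0,0],[0,0,0]],[0,[0,0,0],[0,0,0]],[0,[0,0,0],[0,0,0]]]}}

```text
t: 8.8
ee_pos: [0.4029, 0.1057, 0.1106]
ee_rot: [-180.0, -0.0, -5.3]
force: [-0.7, 0.2, 0.7]
grip_width: 0.0257
gripper_force: 0.0
```

```bash
python3 - <<'E'
from h import *
import pickle
o=get_obs();print(o["t"],o["ee_pos"],o["ee_rot"],o["force"],o["grip_width"])
c=get_calibration("wrist");p,d=camera("wrist");cv2.imwrite("pics/w3.png",p[...,::-1]);np.savez("w3.npz",p=p,d=d)
pickle.dump(c,open("w3.pkl","wb"))
X=cloud(d,c);y=np.radians(o["ee_rot"][2]);D=X-o["ee_pos"]
tx=1000*(D[...,0]*np.cos(y)+D[...,1]*np.sin(y));ty=1000*(D[...,0]*np.sin(y)-D[...,1]*np.cos(y));z=X[...,2]*1000
m=(d>0)&(z>37)&(z<43)&(tx>20)&(tx<110)&(abs(ty)<40);print(m.sum())
r=cv2.minAreaRect(np.c_[tx[m],ty[m]].astype(np.float32));print(r,np.median(z[m]))
m=(d>0)&(z>46)&(z<52)&(tx>30)&(abs(ty)<70)
print("front",np.percentile(tx[m],.5))
E
```

```text
8.8 [0.40291449 0.10570386 0.11062273] [-1.79971723e+02 -2.56814409e-02 -5.26988147e+00] [-0.71417604  0.2139152   0.71520583] 0.025745620640220634
8352
((69.71604919433594, 1.1823139190673828), (54.17819595336914, 63.25905227661133), 89.81536865234375) 40.21500290906425
front 113.37068707323037
```

View pics/w3.png

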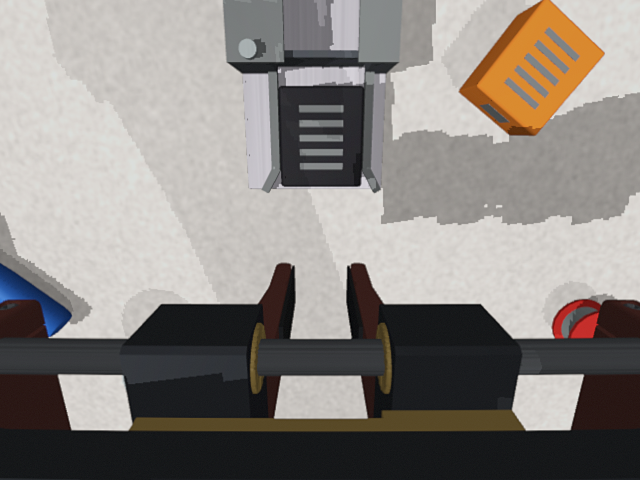

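The brick lies in the tray at (320,135), its top at 40 mm and about 1 mm off-centre, with the gate shut. Next I close the fingers, descend behind the brick and push.

Request:
{"fn": "move_arm", "kwargs": {"increments": [[0,[0,0,0],[0,0,0]],[0,[0,0,0],[0,0,0]],[0,[0,0,15],[0,0,0]],[0,[0,0,25],[0,0,0]],[0,[0,0,25],[0,0,0]],[0,[0,0,17],[0,0,0]],[0,[0,0,8],[0,0,0]],[0,[0,0,2],[0,0,0]],[0,[0,0,0],[0,0,0]],[0,[0,0,0],[0,0,0]]]}}

```text
t: 9.85
ee_pos: [0.4025, 0.1058, 0.0191]
ee_rot: [-180.0, -0.1, -5.2]
force: [0.4, -0.5, 0.3]
grip_width: 0.0004
gripper_force: 0.0
```

Request:
{"fn": "move_arm", "kwargs": {"increments": [[0,[4,0,0],[0,0,0]],[0,[4,0,0],[0,0,0]],[0,[4,0,0],[0,0,0]],[0,[4,0,0],[0,0,0]],[0,[4,0,0],[0,0,0]],[0,[3,0,0],[0,0,0]],[0,[3,0,0],[0,0,0]],[0,[3,0,0],[0,0,0]],[0,[3,0,0],[0,0,0]],[0,[3,0,0],[0,0,0]]]}}

```text
t: 10.85
ee_pos: [0.4369, 0.1023, 0.0184]
ee_rot: [180.0, 0.0, -5.2]
force: [0.2, -0.0, -0.6]
grip_width: 0.0006
gripper_force: 0.2
```

Request:
{"fn": "move_arm", "kwargs": {"increments": [[0,[4,0,0],[0,0,0]],[0,[4,0,0],[0,0,0]],[0,[4,0,0],[0,0,0]],[0,[4,0,0],[0,0,0]],[0,[4,0,0],[0,0,0]],[0,[4,0,0],[0,0,0]],[0,[4,0,0],[0,0,0]],[0,[4,0,0],[0,0,0]],[0,[4,0,0],[0,0,0]],[0,[4,0,0],[0,0,0]]]}}

```text
t: 11.85
ee_pos: [0.4772, 0.0987, 0.0184]
ee_rot: [-180.0, -0.0, -5.2]
force: [-1.4, 0.6, -0.4]
grip_width: 0.0002
gripper_force: 0.8
```

Request:
{"fn": "move_arm", "kwargs": {"increments": [[0,[4,0,0],[0,0,0]],[0,[4,0,0],[0,0,0]],[0,[4,0,0],[0,0,0]],[0,[4,0,0],[0,0,0]],[0,[4,0,0],[0,0,0]],[0,[4,0,0],[0,0,0]],[0,[4,0,0],[0,0,0]],[0,[4,0,0],[0,0,0]],[0,[4,0,0],[0,0,0]],[0,[4,0,0],[0,0,0]]]}}

```text
t: 12.85
ee_pos: [0.5169, 0.0951, 0.0185]
ee_rot: [-180.0, -0.0, -5.2]
force: [-1.1, -0.7, -0.3]
grip_width: 0.0004
gripper_force: 0.5
```

```bash
python3 - <<'E'
from h import *
o=get_obs();print(o["t"],o["ee_pos"],o["ee_rot"],o["force"],o["grip_width"])
a=camera("wrist")[0];b=camera("side")[0]
cv2.imwrite("pics/m4.png",np.hstack([a[:400,150:490],cv2.resize(b[220:400,150:390],None,fx=1.9,fy=1.9)[:400-58].repeat(1,0) if 0 else cv2.resize(b[230:390,160:380],(460,400))])[...,::-1])
E
```

```text
12.85 [0.5169003  0.09514537 0.01848031] [-1.79995320e+02 -1.03625232e-02 -5.23220173e+00] [-1.06429895 -0.65831947 -0.30029365] 0.0004253239400794741
```

View pics/m4.png

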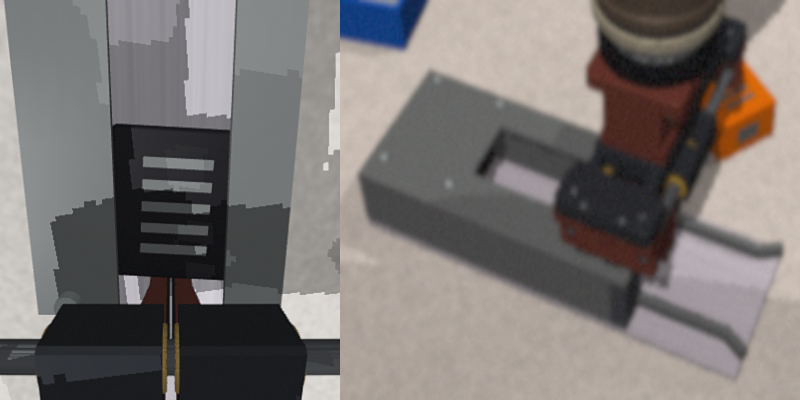

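The brick is in the chamber, straight and visible through the slot at (172,200), with the fingers following behind it. I push on to about 10 mm short of the nearest possible pad position.

Request:
{"fn": "move_arm", "kwargs": {"increments": [[0,[4,0,0],[0,0,0]],[0,[4,0,0],[0,0,0]],[0,[4,0,0],[0,0,0]],[0,[4,0,0],[0,0,0]],[0,[4,0,0],[0,0,0]],[0,[4,0,0],[0,0,0]],[0,[4,0,0],[0,0,0]],[0,[4,0,0],[0,0,0]],[0,[4,0,0],[0,0,0]],[0,[4,0,0],[0,0,0]]]}}

```text
t: 13.95
ee_pos: [0.5567, 0.0914, 0.0184]
ee_rot: [-180.0, -0.0, -5.2]
force: [-0.7, 0.5, -0.2]
grip_width: 0.0005
gripper_force: 0.4
```

Request:
{"fn": "move_arm", "kwargs": {"increments": [[0,[3,0,0],[0,0,0]],[0,[3,0,0],[0,0,0]],[0,[3,0,0],[0,0,0]],[0,[3,0,0],[0,0,0]],[0,[3,0,0],[0,0,0]],[0,[2,0,0],[0,0,0]],[0,[2,0,0],[0,0,0]],[0,[1,0,0],[0,0,0]],[0,[1,0,0],[0,0,0]],[0,[0,0,0],[0,0,0]]]}}

```text
t: 14.95
ee_pos: [0.5774, 0.0896, 0.0185]
ee_rot: [-180.0, -0.0, -5.2]
force: [-0.7, -0.6, 0.1]
grip_width: 0.0005
gripper_force: 0.2
```

Request:
{"fn": "move_arm", "kwargs": {"increments": [[0,[1,0,0],[0,0,0]],[0,[1,0,0],[0,0,0]],[0,[1,0,0],[0,0,0]],[0,[1,0,0],[0,0,0]],[0,[1,0,0],[0,0,0]],[0,[1,0,0],[0,0,0]],[0,[0,0,0],[0,0,0]]]}}

```text
t: 15.65
ee_pos: [0.5834, 0.0889, 0.0185]
ee_rot: [180.0, -0.0, -5.2]
force: [-0.3, 0.3, 0.2]
grip_width: 0.0005
gripper_force: 0.3
```

Request:
{"fn": "move_arm", "kwargs": {"increments": [[0,[1,0,0],[0,0,0]],[0,[1,0,0],[0,0,0]],[0,[1,0,0],[0,0,0]],[0,[1,0,0],[0,0,0]],[0,[0,0,0],[0,0,0]]]}}

```text
t: 16.15
ee_pos: [0.5874, 0.0886, 0.0184]
ee_rot: [-180.0, -0.0, -5.2]
force: [-0.2, 0.0, 0.8]
grip_width: 0.0004
gripper_force: 0.3
```

Request:
{"fn": "move_arm", "kwargs": {"increments": [[0,[1,0,0],[0,0,0]],[0,[1,0,0],[0,0,0]],[0,[1,0,0],[0,0,0]],[0,[1,0,0],[0,0,0]],[0,[0,0,0],[0,0,0]]]}}

```text
t: 16.65
ee_pos: [0.5914, 0.0883, 0.0184]
ee_rot: [-180.0, -0.0, -5.2]
force: [0.8, -0.5, -0.1]
grip_width: 0.0006
gripper_force: 0.3
```

Request:
{"fn": "move_arm", "kwargs": {"increments": [[0,[1,0,0],[0,0,0]],[0,[1,0,0],[0,0,0]],[0,[1,0,0],[0,0,0]],[0,[1,0,0],[0,0,0]],[0,[0,0,0],[0,0,0]]]}}

```text
t: 17.15
ee_pos: [0.5934, 0.0881, 0.0182]
ee_rot: [180.0, 0.2, -5.2]
force: [-7.0, -0.7, 5.0]
grip_width: 0.0002
gripper_force: 3.8
```

Request:
{"fn": "move_arm", "kwargs": {"increments": [[0,[0,0,0],[0,0,0]],[0,[0,0,0],[0,0,0]]]}}

```text
t: 17.35
ee_pos: [0.5935, 0.0881, 0.0183]
ee_rot: [180.0, 0.2, -5.2]
force: [-7.3, -0.3, 4.7]
grip_width: 0.0007
gripper_force: 3.8
```

```bash
python3 - <<'E'
from h import *
o=get_obs();print(o["t"],o["ee_pos"],o["force"],o["ft_torque"])
E
```

```text
17.35 [0.59346297 0.08808589 0.01825355] [-7.33091523 -0.27589478  4.67741103] [ 0.03400079  1.51436228 -0.00911259]
```

Request:
{"fn": "move_arm", "kwargs": {"increments": [[0,[0.5,0,0],[0,0,0]],[0,[0.5,0,0],[0,0,0]],[0,[0.5,0,0],[0,0,0]],[0,[0.5,0,0],[0,0,0]],[0,[0,0,0],[0,0,0]]]}}

```text
t: 17.85
ee_pos: [0.5942, 0.0881, 0.0181]
ee_rot: [179.9, 0.3, -5.2]
force: [-11.3, -0.3, 7.9]
grip_width: 0.0006
gripper_force: 5.8
```

Request:
{"fn": "move_arm", "kwargs": {"increments": [[0,[0.4,0,0],[0,0,0]],[0,[0.4,0,0],[0,0,0]],[0,[0.4,0,0],[0,0,0]],[0,[0,0,0],[0,0,0]],[0,[0,0,0],[0,0,0]],[0,[0,0,0],[0,0,0]],[0,[0,0,0],[0,0,0]],[0,[0,0,0],[0,0,0]],[0,[0,0,0],[0,0,0]],[0,[0,0,0],[0,0,0]]]}}

```text
t: 18.85
ee_pos: [0.5946, 0.088, 0.0181]
ee_rot: [179.9, 0.4, -5.2]
force: [-13.6, 0.4, 9.6]
grip_width: 0.0004
gripper_force: 6.9
```

Request:
{"fn": "move_arm", "kwargs": {"increments": [[0,[0,0,0],[0,0,0]],[0,[0,0,0],[0,0,0]],[0,[0,0,0],[0,0,0]],[0,[0,0,0],[0,0,0]],[0,[0,0,0],[0,0,0]]]}}

```text
t: 19.35
ee_pos: [0.5946, 0.088, 0.0181]
ee_rot: [179.9, 0.4, -5.2]
force: [-13.9, -0.2, 9.0]
grip_width: 0.0004
gripper_force: 6.9
```

```bash
python3 - <<'E'
from h import *
o=get_obs();print(o["t"],o["ee_pos"],o["force"],o["ft_torque"])
E
```

```text
19.35 [0.59462387 0.08800101 0.01806675] [-13.92167289  -0.15902014   8.97755198] [ 0.03926104  2.86831539 -0.0194471 ]
```

Request:
{"fn": "move_arm", "kwargs": {"increments": [[0,[-0.7,0,0],[0,0,0]],[0,[-0.7,0,0],[0,0,0]],[0,[-0.7,0,0],[0,0,0]],[0,[-0.7,0,0],[0,0,0]],[0,[-0.7,0,0],[0,0,0]],[0,[-0.7,0,0],[0,0,0]],[0,[-0.7,0,0],[0,0,0]],[0,[-0.7,0,0],[0,0,0]],[0,[-0.7,0,0],[0,0,0]],[0,[-0.7,0,0],[0,0,0]]]}}

```text
t: 20.35
ee_pos: [0.5919, 0.088, 0.0185]
ee_rot: [-180.0, -0.1, -5.2]
force: [0.4, -1.1, -1.2]
grip_width: 0.0006
gripper_force: 1.0
```

Request:
{"fn": "move_arm", "kwargs": {"increments": [[0,[-1,0,0],[0,0,0]],[0,[-1,0,0],[0,0,0]],[0,[-1,0,0],[0,0,0]],[0,[-1,0,0],[0,0,0]],[0,[-1,0,0],[0,0,0]],[0,[0,0,0],[0,0,0]]]}}

```text
t: 20.95
ee_pos: [0.5863, 0.0887, 0.0185]
ee_rot: [180.0, -0.0, -5.2]
force: [1.1, -0.6, 0.4]
grip_width: 0.0005
gripper_force: 0.5
```

Request:
{"fn": "move_arm", "kwargs": {"increments": [[0,[0,0,-5],[0,0,0]],[0,[0,0,-8],[0,0,0]],[0,[0,0,-10],[0,0,0]],[0,[0,0,-15],[0,0,0]],[0,[0,0,-20],[0,0,0]],[0,[0,0,-30],[0,0,0]],[0,[0,0,-30],[0,0,0]],[0,[-40,0,0],[0,0,0]],[0,[-40,0,0],[0,0,0]],[0,[-30,0,0],[0,0,0]]]}}

```text
t: 21.95
ee_pos: [0.475, 0.0993, 0.1378]
ee_rot: [-180.0, -0.1, -5.2]
force: [0.4, -0.1, 0.4]
grip_width: 0.0004
gripper_force: 0.0
```

Request:
{"fn": "move_arm", "kwargs": {"increments": [[0,[0,0,0],[0,0,0]],[0,[0,0,0],[0,0,0]],[0,[0,0,0],[0,0,0]],[0,[0,0,0],[0,0,0]],[0,[0,0,0],[0,0,0]],[0,[0,0,0],[0,0,0]]]}}

```text
t: 22.55
ee_pos: [0.4771, 0.0988, 0.1362]
ee_rot: [-180.0, 0.0, -5.2]
force: [-0.7, -0.1, -0.0]
grip_width: 0.0
gripper_force: 0.0
```

```bash
python3 - <<'E'
from h import *
o=get_obs();print(o["t"],o["ee_pos"],o["force"])
c=get_calibration("wrist");a,d=camera("wrist");b=camera("side")[0]
cv2.imwrite("pics/m5.png",np.hstack([a[:400,150:490],cv2.resize(b[230:390,160:380],(460,400))])[...,::-1])
X=cloud(d,c);y=np.radians(-5.1);g=np.array([.523,.0945,0])
D=X-g;cx=1000*(D[...,0]*np.cos(y)+D[...,1]*np.sin(y));cy=1000*(-D[...,0]*np.sin(y)+D[...,1]*np.cos(y));z=X[...,2]*1000
m=(d>0)&(abs(cy)<20)&(z>36)&(z<43)&(cx>-20)
for lo in range(-20,140,5):
    k=m&(cx>=lo)&(cx<lo+5)
    if k.sum()>5: print(lo,k.sum(),np.median(z[k]).round(1),cy[k].min().round(),cy[k].max().round())
E
```

```text
22.55 [0.47713328 0.0987711  0.1362143 ] [-0.6745635  -0.07661003 -0.01130979]
-5 218 41.2 -20.0 20.0
0 109 40.6 -20.0 20.0
75 95 38.1 -20.0 20.0
80 503 40.2 -20.0 20.0
85 491 40.2 -20.0 20.0
90 489 40.3 -20.0 20.0
95 501 40.2 -20.0 20.0
100 517 40.3 -20.0 20.0
105 525 40.3 -20.0 20.0
110 86 40.0 -20.0 19.0
```

View pics/m5.png

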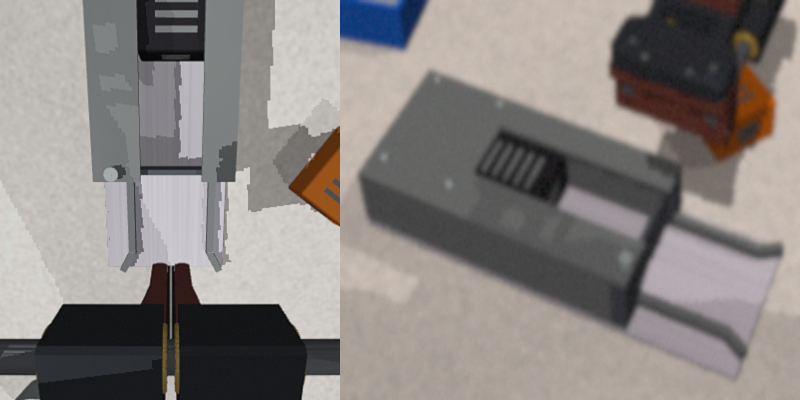

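The gate leaf lies straight across at (172,170), so it is shut. The brick is flat at the far end with its rear about 79 mm past the gate (centre about 111 mm), and the robot is clear.

```bash
python3 -c "
from plant import *
print(sign_off())"
```

```text
the job is handed in; nothing more can be done
None
```

The job is handed in: the brick was held against the pad for over a second at an estimated 10–13 N (wrist reading about 14 N). It now lies flat about 111 mm past the shut gate, with the arm clear and no other object touched.

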